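# Turn the chalk canister's tag to the stock scanner

### The arm

A 7-joint arm with a two-finger parallel gripper is mounted at the origin on the work surface. World frame = base frame: x ahead of the robot, y to its left, z up, the work surface at z = 0. Lengths are in m, angles in degrees, forces in N, time in s.
With the tool pointing down it reaches from about 0.425 to 1.025 m from the base axis. Payload 9.4 kg.
Tool frame: the origin (TCP) lies at the very end of the fingers, on their centre line; the grasp point (between the pads) lies 19 mm behind it; z points along the fingers, y is the line along which they close (so a half turn about z gives the same grasp; the last joint's range is limited). The gripper opens to 85 mm and grips with 20 to 120 N. Pads are 22 mm wide; open, the fingers measure 114 mm over their backs; the gripper's body (76 mm by 85 mm) begins 54 mm behind the grasp point. The pads swing forward as they close: fully open they stand 13 mm farther back than shut.
Start: joints at [-71.144, 34.337, -0.143, 91.639, 0.103, 54.024, -4.572], TCP at [0.286, 0.666, 0.231] pointing down, gripper open.
Joint ranges: [-147.43, 147.43], [-19.82, 112.94], [-74.19, 73.91], [6.32, 146.72], [-59.91, 239.91], [6.04, 106.73], [-150.56, 150.56]. Speed limits (degrees/s): [127.2, 127.2, 172.46, 172.46, 180, 180, 180].

### API

Orientations are given as a 3x3 rotation matrix whose columns are the frame's x, y, z axes.
In Python, from cell import get_state, read_camera, sign_off, cut_out gives the robot as it stands.
- The arm moves only by the tool step_arm, never from a script. Its argument "moves" is a list that holds one entry, the list of rows, each a list of 6 numbers: the shift along the tool's x, y, z in m, then the turn, a rotation vector about the tool's x, y, z in rad. A call has exactly 5 rows; each row is the pose to reach, as a shift and turn from the pose commanded when the call began, along the tool's axes at that moment; what a row does not reach only later rows make up. A row lasts 1/8 s, in which the tool goes at most 62.5 mm and 10.7 degrees, less where a joint would pass 70% of its speed; a pose out of reach is approached as far as the arm can. A call with a gripper value outside its range is refused whole. "gripper" is the finger opening in m, from 0 to 0.0854, set as the call begins (left out, the last holds). The fingers move at their own pace and stop on an object; "squeeze" is the grip in N (left out, the last holds). Time passes only in rows, so rows that repeat a pose let the fingers close, or fill a call up. It gives the time, the measured TCP pose, the force, the opening and the grip force at its end, in the units of the state.
- get_state(): the state, without advancing time (a new reading comes with each control period).
- read_camera(name): name is "scene" or "side" or "wrist"; returns a dict with "color" (400x640x3 uint8, red, green, blue), "camera_matrix" (3x3 intrinsics, pixels), "extrinsics" (4x4, takes a point from world to camera coordinates); the wrist camera has in their place "hand_eye" (4x4, takes a point from camera to tool coordinates, whose origin is the TCP and whose axes are the flange's). Camera axes: x right, y down, z forward; pixel columns grow to the right and rows downward; lengths in m; the calibration is good to about 2 mm. A picture is of the moment at which its call begins: read the wrist's pose just before it. There is no depth.
- sign_off(): hands the job in; it is judged then, once.
Trained networks look in the newest picture that a camera, given by its name, has taken for a name from the list of things; names that differ only in an ending like _2 or _b are one class to them, and where a whole thing is asked for, a point or a joint stands for the part that bears it (a point fixed in the world has none). Each returns a list of dicts, best first, with "score" (0 to 1); they miss things now and then, are a little off and sometimes report something else, mostly with a low value. They report only what shows in the picture. A call takes as long as a camera call. They do not tell look-alikes from the thing itself.
- cut_out(query, camera): "pixels" (400x640 bool, what is visible of it) and "xy" ([column, row] in pixels, amid what is visible of it).
The state is a dict: "time": time; "joint_pos": joint angles; "joint_vel": joint speeds; "joint_efforts": joint torques, N m; "tool_pos": TCP position; "tool_rot": TCP orientation; "force": force on the tool from outside, world axes, zero at the start; "torque": the same for the moment, N m; "finger_gap": finger opening in m; "grasp_force": force on a finger pad.
Only numpy, scipy, OpenCV 4.12 (cv2) and the standard library are available. Lean on these libraries where they do the work, as an engineer would, in place of code of your own. Each camera call takes 0.05 s, during which the arm holds its last target. There are 200 camera calls.

### The job

On the gym shelf, turn the chalk canister with the orange tag on the spot so that its orange tag squarely faces the stock scanner (the grey block with the round black turret), then let go and leave it standing upright where it stood. Do not tip it over, and leave the blue-tagged canister and the kettlebell untouched.

Things in the scene. Friction and masses are not known exactly. Their poses are not given: they have to be found in the camera images.
- orange_can: Loose upright aluminium canister, 56 mm diameter, 80 mm high with its black lid, 0.25 kg, on the board. Orange tag 35 x 46 mm on one side; stripe of that colour on the lid from centre to rim above the tag. Origin: centre of underside; z up; x points out through the tag's middle. Turn this one, 20 to 95 degrees either way. Left or right of the scanner; 50 mm free all round.
- blue_can: Loose upright aluminium canister, 56 mm diameter, 80 mm high with its black lid, 0.25 kg, on the board. Blue tag 35 x 46 mm on one side; stripe of that colour on the lid from centre to rim above the tag. Origin: centre of underside; z up; x points out through the tag's middle. Bystander on the other side of the scanner.
- scanner: Stock scanner, fixed to the board: grey block 66 x 66 mm and 40 mm high, with a round black turret window on top with a red line round it and a grey cap, 76 mm high in all. It reads all round, so only the direction from the canister to its upright centre line counts. Origin: centre of the underside; z up.
- kettlebell: Loose small cast iron kettlebell, 2.5 kg, 100 mm wide and 143 mm high with its handle. Origin: centre of the underside; z up. A bystander to the right, farther out: leave it alone.
There are look-alikes about, which are no part of the job. What is shaped like the scanner but green or yellow is not meant. Leave any green look-alike of the orange_can alone.

How it is judged:
By the outcome, as a careful person would: the job done as asked, in the order asked, and still so for the second after the job is handed in, with the robot touching nothing.
It also fails if it takes over 29 s, if anything falls off the work surface, if the arm or the gripper's body presses on something with over 40 N, if the wrist force passes 120 N, or if a joint passes its speed limit or range.

## Working session

There is one attempt and no reset: what is moved stays moved. The work goes in short steps, Python scripts to look and compute and a tool call to move; the robot and the scene stay as the last step left them, time stands still between calls to the robot, and variables do not carry over. Pictures are saved under pics/ and viewed, at most 10 in all, crops included, and the job is handed in when it is done.

Besides the shell and the picture viewer there is one more tool, called as a command line: name --argument value ..., lists and objects as JSON in quotes. step_arm: Moves the arm, as the interface text tells. Its arguments: {"type":"object","properties":{"moves":{"type":"array"},"gripper":{"type":"number"},"squeeze":{"type":"number"}},"required":["moves"]}

```bash
mkdir -p pics; python3 - <<'E'
from cell import *
import cv2,numpy as np
s=get_state();print(s['time'],s['tool_pos'],np.round(s['tool_rot'],3).tolist(),s['finger_gap'])
ims=[]
for c in ['scene','side']:
    r=read_camera(c);cv2.imwrite(f'pics/{c}0.png',r['color'][:,:,::-1])
    np.savez(f'{c}.npz',**r)
    for q in ['orange_can','blue_can','scanner','kettlebell']:
        print(c,q,[(round(d['score'],2),np.round(d['xy']).tolist(),int(d['pixels'].sum())) for d in cut_out(q,c)])
E
```

```text
0.0 [0.28600134 0.66568967 0.23039693] [[-0.919, 0.395, -0.001], [0.395, 0.919, -0.002], [-0.0, -0.002, -1.0]] 0.08521138597377914
scene orange_can [(0.8, [266.0, 130.0], 1036), (0.66, [260.0, 172.0], 1099)]
scene blue_can [(0.64, [454.0, 206.0], 1207)]
scene scanner [(0.94, [339.0, 243.0], 1445), (0.68, [287.0, 297.0], 1662), (0.58, [325.0, 182.0], 1353)]
scene kettlebell [(0.89, [177.0, 210.0], 2660)]
side orange_can [(0.95, [422.0, 211.0], 1082), (0.94, [380.0, 191.0], 1028), (0.54, [278.0, 219.0], 1325)]
side blue_can [(0.67, [249.0, 312.0], 1708)]
side scanner [(0.9, [340.0, 234.0], 1519), (0.74, [262.0, 184.0], 1114), (0.58, [280.0, 218.0], 1512)]
side kettlebell [(0.79, [356.0, 146.0], 1501)]
```

View pics/scene0.png

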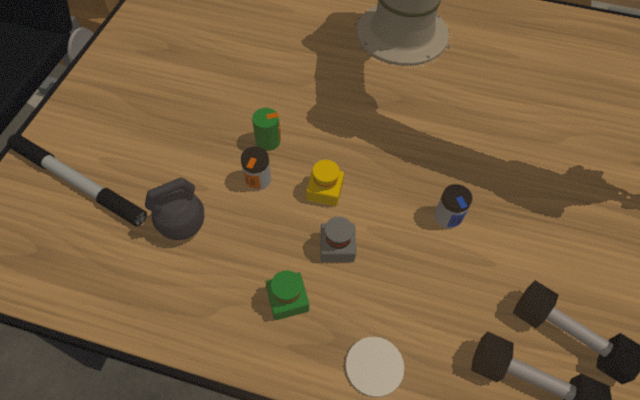

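View pics/side0.png

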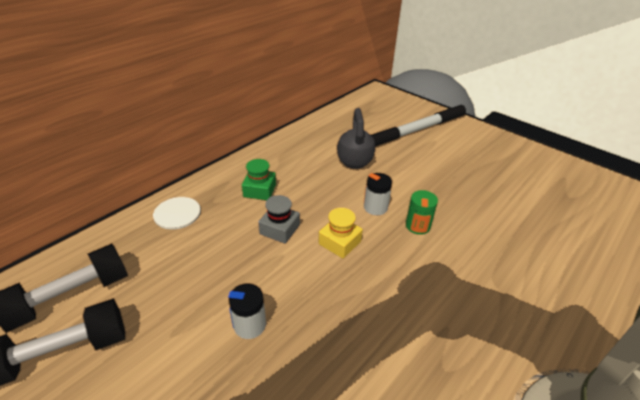

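```bash
cat > h.py <<'E'
import numpy as np,cv2
def ray(r,uv,T=None):
    # origin, dir in world; T = camera->world
    if T is None: T=np.linalg.inv(r['extrinsics'])
    K=r['camera_matrix']
    d=T[:3,:3]@np.linalg.solve(K,[uv[0],uv[1],1]); return T[:3,3],d
def plane(r,uv,z,T=None):
    o,d=ray(r,uv,T); return o+d*(z-o[2])/d[2]
E
python3 - <<'E'
from h import *
a=np.load('scene.npz');b=np.load('side.npz')
# eye-estimated: lid centre, stripe end, scanner cap centre
for n,r,pts in [('scene',a,dict(lid=(255.5,159,.08),stripe=(251,164,.08),scan=(339,228,.076),blue=(456,196,.08),kb=(177,215,.04),green=(266,117,.08),yellow=(326,170,.076))),
  ('side',b,dict(lid=(379,182,.08),stripe=(374,177,.08),scan=(279,204,.076),blue=(246,299,.08),green=(423,200,.08)))]:
    for k,v in pts.items(): print(n,k,np.round(plane(r,v[:2],v[2]),3))
E
```

```text
scene lid [ 0.548 -0.197  0.08 ]
scene stripe [ 0.562 -0.201  0.08 ]
scene scan [0.648 0.001 0.076]
scene blue [0.52  0.196 0.08 ]
scene kb [ 0.691 -0.309  0.04 ]
scene green [ 0.44  -0.213  0.08 ]
scene yellow [ 0.53  -0.057  0.076]
side lid [ 0.538 -0.196  0.08 ]
side stripe [ 0.557 -0.203  0.08 ]
side scan [ 0.644 -0.     0.076]
side blue [0.511 0.199 0.08 ]
side green [ 0.437 -0.21   0.08 ]
```

```bash
python3 - <<'E'
from h import *
from cell import *
r=read_camera('wrist');print(np.round(r['hand_eye'],3).tolist(),r['camera_matrix'].tolist())
s=get_state();R=s['tool_rot'];p=s['tool_pos']
from scipy.spatial.transform import Rotation as Ro
for yaw in (50,):
    x=np.radians(yaw);Rt=np.array([[np.cos(x),np.sin(x),0],[np.sin(x),-np.cos(x),0],[0,0,-1]])
    print('rv',Ro.from_matrix(R.T@Rt).as_rotvec())
    for t in [(.55,-.15,.28),(.58,-.12,.25),(.543,-.197,.25)]: print(t,R.T@(np.array(t)-p))
E
```

```text
[[0.001, -0.95, -0.311, 0.08], [1.0, 0.0, 0.0, -0.0], [-0.0, -0.311, 0.95, -0.142], [0.0, 0.0, 0.0, 1.0]] [[290.86045630612955, 0.0, 319.3694569108149], [0.0, 290.86045630612955, 193.11723598585223], [0.0, 0.0, 1.0]]
rv [1.06688076e-05 1.80438162e-05 1.86315177e+00]
(0.55, -0.15, 0.28) [-0.56452983 -0.6457038  -0.04870314]
(0.58, -0.12, 0.25) [-0.58025125 -0.60629774 -0.01870316]
(0.543, -0.197, 0.25) [-0.57665016 -0.69165013 -0.01870262]
```

step_arm --moves '[[[-0.0444,-0.0388,-0.0013,0,0,0],[-0.0888,-0.0776,-0.0026,0,0,0],[-0.1332,-0.1164,-0.004,0,0,0],[-0.1776,-0.1552,-0.0053,0,0,0],[-0.222,-0.194,-0.0066,0,0,0]]]'

```text
time: 1.18
tool_pos: [0.4144, 0.3985, 0.2382]
tool_rot: [[-0.919, 0.395, 0.001], [0.395, 0.919, 0.0], [-0.0, 0.001, -1.0]]
force: [2.3, 0.2, 0.5]
finger_gap: 0.0852
grasp_force: 0.0
```

step_arm --moves '[[[-0.0444,-0.0388,-0.0013,0,0,0],[-0.0888,-0.0776,-0.0026,0,0,0],[-0.1332,-0.1164,-0.004,0,0,0],[-0.1776,-0.1552,-0.0053,0,0,0],[-0.222,-0.194,-0.0066,0,0,0]]]'

```text
time: 1.8
tool_pos: [0.5418, 0.1327, 0.2449]
tool_rot: [[-0.919, 0.395, 0.001], [0.395, 0.919, 0.0], [-0.001, 0.001, -1.0]]
force: [0.8, 1.1, 0.9]
finger_gap: 0.0855
grasp_force: 0.0
```

step_arm --moves '[[[-0.0444,-0.0388,-0.0013,0,0,0],[-0.0888,-0.0776,-0.0026,0,0,0],[-0.1332,-0.1164,-0.004,0,0,0],[-0.1776,-0.1552,-0.0053,0,0,0],[-0.222,-0.194,-0.0066,0,0,0]]]'

```text
time: 2.42
tool_pos: [0.6691, -0.1333, 0.2513]
tool_rot: [[-0.919, 0.395, 0.0], [0.395, 0.919, 0.0], [-0.0, 0.0, -1.0]]
force: [0.4, 1.6, -0.0]
finger_gap: 0.0854
grasp_force: 0.0
```

```bash
python3 - <<'E'
from h import *
from cell import *
import time
read_camera('scene') # let the arm settle
s=get_state();print(s['time'],s['tool_pos'],np.round(s['tool_rot'],3).tolist(),np.round(s['joint_pos']),np.abs(s['joint_vel']).max())
r=read_camera('wrist');T=np.eye(4);T[:3,:3]=s['tool_rot'];T[:3,3]=s['tool_pos'];T=T@r['hand_eye']
np.savez('w1.npz',T=T,**r);cv2.imwrite('pics/w1.png',r['color'][:,:,::-1])
for q in ['orange_can','scanner']:
    for d in cut_out(q,'wrist'): print(q,d['score'],d['xy'],d['pixels'].sum())
E
```

```text
2.475 [ 0.67110014 -0.14312954  0.25147986] [[-0.916, 0.402, 0.003], [0.402, 0.916, -0.006], [-0.005, -0.004, -1.0]] [ 4. 30.  4. 96. -2. 53. 76.] 6.758618782342322
orange_can 0.89 [178.8, 10.3] 1775
orange_can 0.64 [223.2, 85.0] 3178
scanner 0.89 [411.0, 214.5] 3159
scanner 0.67 [425.1, 101.1] 4093
scanner 0.58 [336.8, 24.8] 3454
```

View pics/w1.png

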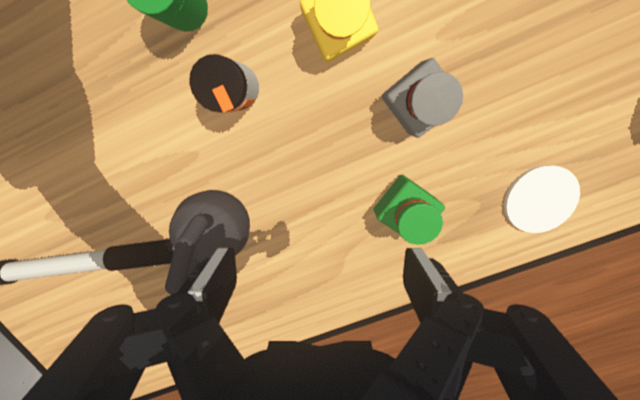

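```bash
cat > meas.py <<'E'
from h import *
def meas(r,T,can0,scan0):
    """top-down rectified views at lid height; returns lid centre, tag angle, scanner centre"""
    K=r['camera_matrix'];W=np.linalg.inv(T);res=.0005;n=240
    def rect(c,z):
        P=np.array([[res,0,c[0]-n*res/2],[0,res,c[1]-n*res/2],[0,0,z],[0,0,1]]) # (i,j,1)->world, u=x v=y
        H=K@W[:3]@P
        return cv2.warpPerspective(r['color'],H,(n,n),flags=cv2.INTER_LINEAR|cv2.WARP_INVERSE_MAP)
    a=rect(can0,.08);hsv=cv2.cvtColor(a,cv2.COLOR_RGB2HSV)
    org=cv2.inRange(hsv,(3,170,120),(14,255,255))
    dark=(a.max(2)<60).astype(np.uint8)*255
    m=cv2.morphologyEx(dark|org,cv2.MORPH_OPEN,np.ones((5,5)))
    k,l,st,ce=cv2.connectedComponentsWithStats(m)
    i=1+np.argmin(np.hypot(*(ce[1:]-n/2).T)+1e3*(st[1:,4]<2000))
    cs=cv2.findContours((l==i).astype(np.uint8),cv2.RETR_EXTERNAL,cv2.CHAIN_APPROX_NONE)[0]
    (cx,cy),rad=cv2.minEnclosingCircle(cv2.convexHull(max(cs,key=len)))
    yy,xx=np.nonzero(org); ok=np.hypot(xx-cx,yy-cy)*res<.0265; xx,yy=xx[ok],yy[ok]
    # stripe axis: own direction and direction from centre
    vx,vy,x0,y0=cv2.fitLine(np.c_[xx,yy].astype(np.float32),cv2.DIST_L2,0,.01,.01).ravel()
    if vx*(x0-cx)+vy*(y0-cy)<0: vx,vy=-vx,-vy
    can=np.array(can0)-n*res/2+res*np.array([cx,cy])
    print('lid',can,'r',rad*res,'tag: line',np.degrees(np.arctan2(vy,vx)),'centre',np.degrees(np.arctan2(yy.mean()-cy,xx.mean()-cx)),'off mm',1e3*res*(vx*(cy-y0)-vy*(cx-x0)))
    b=rect(scan0,.076);g=cv2.medianBlur(cv2.cvtColor(b,cv2.COLOR_RGB2GRAY),5)
    h=cv2.HoughCircles(g,cv2.HOUGH_GRADIENT,1,200,param1=60,param2=15,minRadius=28,maxRadius=60)
    if h is not None:
        h=h[0,0];sc=np.array(scan0)-n*res/2+res*h[:2];d=sc-can
        print('scan',sc,'r',h[2]*res,'dir',np.degrees(np.arctan2(d[1],d[0])));cv2.circle(b,(int(h[0]),int(h[1])),int(h[2]),(255,0,0),1)
    cv2.circle(a,(int(cx),int(cy)),int(rad),(255,255,0),1)
    return np.hstack([a,b])[:,:,::-1]
def snap(name):
    from cell import read_camera,get_state
    s=get_state();r=read_camera('wrist');T=np.eye(4);T[:3,:3]=s['tool_rot'];T[:3,3]=s['tool_pos']
    return s,r,T@r['hand_eye']
E
python3 - <<'E'
from meas import *
read=snap('x');s,r,T=snap('w')
print(s['tool_pos'],s['joint_vel'].max() if hasattr(s['joint_vel'],'max') else s['joint_vel'])
im=meas(r,T,(.545,-.197),(.647,0))
cv2.imwrite('pics/m1.png',im)
E
```

```text
[ 0.66810661 -0.13101966  0.25081359] 0.6094746231706342
lid [ 0.55925 -0.20275] r 0.013606114387512207 tag: line 32.727024 centre 51.692734076718374 off mm -0.62884635
scan [ 0.64875 -0.00075] r 0.026400002 dir 66.10333790827207
```

View pics/m1.png

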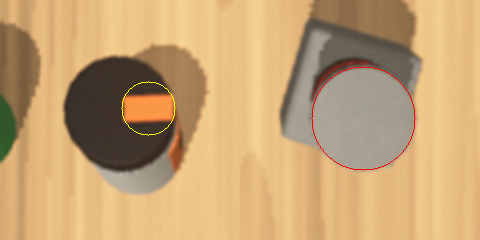

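```bash
python3 - <<'E'
s=open('meas.py').read()
i=s.index("    dark=");j=s.index("    yy,xx=")
s=s[:i]+"""    g=cv2.medianBlur(a.max(2),5)
    dark=((g<110)|(org>0)).astype(np.uint8)*255
    h=cv2.HoughCircles(dark,cv2.HOUGH_GRADIENT,1,200,param1=60,param2=8,minRadius=52,maxRadius=60)
    cx,cy,rad=h[0,0]
"""+s[j:]
open('meas.py','w').write(s)
E
python3 - <<'E'
from meas import *
s,r,T=snap('w')
cv2.imwrite('pics/m2.png',meas(r,T,(.545,-.197),(.647,0)))
print(s['time'])
E
```

```text
lid [ 0.54425 -0.20175] r 0.027450003 tag: line -0.66235954 centre -5.392755440376487 off mm 1.1769847
scan [ 0.64875 -0.00125] r 0.02635 dir 62.47160958720826
2.725
```

View pics/m2.png

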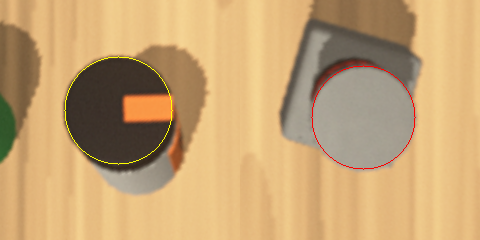

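step_arm --moves '[[[0.017,-0.0228,0.018,0,0,0.16],[0.034,-0.0456,0.036,0,0,0.32],[0.051,-0.0684,0.054,0,0,0.48],[0.068,-0.0912,0.072,0,0,0.64],[0.085,-0.1138,0.09,0,0,0.8]]]'

```text
time: 3.4
tool_pos: [0.5448, -0.2011, 0.161]
tool_rot: [[-0.354, 0.935, 0.001], [0.935, 0.354, 0.0], [0.0, 0.001, -1.0]]
force: [0.2, -0.2, -0.4]
finger_gap: 0.0858
grasp_force: 0.0
```

step_arm --moves '[[[0,0,0,0,0,0.16],[0,0,0,0,0,0.32],[0,0,0,0,0,0.48],[0,0,0,0,0,0.64],[0,0,0,0,0,0.8]]]'

```text
time: 4.03
tool_pos: [0.5456, -0.2007, 0.1614]
tool_rot: [[0.424, 0.906, 0.001], [0.906, -0.424, 0.001], [0.001, 0.0, -1.0]]
force: [-0.3, -0.5, 0.2]
finger_gap: 0.0854
grasp_force: 0.0
```

```bash
python3 - <<'E'
from meas import *
for i in range(4): s,r,T=snap('w')
print(s['time'],s['tool_pos'],np.round(s['tool_rot'],3).tolist(),np.round(s['joint_pos']))
print('to can, tool axes',s['tool_rot'].T@(np.array([.545,-.202,.04])-s['tool_pos']))
cv2.imwrite('pics/w3.png',r['color'][:,:,::-1])
E
```

```text
4.175 [ 0.54562041 -0.20091114  0.16122545] [[0.417, 0.909, 0.0], [0.909, -0.417, 0.0], [0.0, -0.0, -1.0]] [ -4.  32.  28. 116. -24.  38.  15.]
to can, tool axes [-1.28363266e-03 -1.06773917e-04  1.21225082e-01]
```

View pics/w3.png

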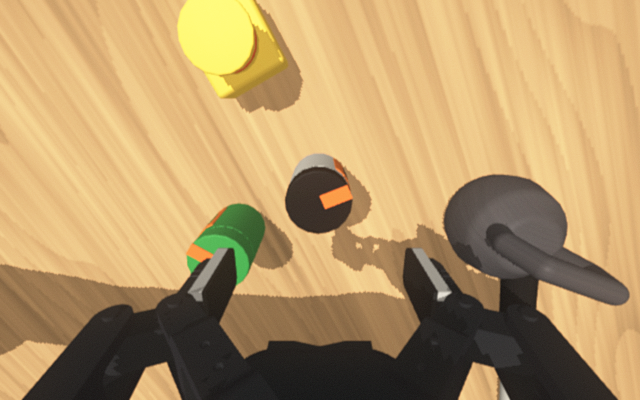

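```bash
python3 - <<'E'
from meas import *
s,r,T=snap('w')
cv2.imwrite('pics/m4.png',meas(r,T,(.545,-.202),(.647,0)))
E
```

```text
lid [ 0.54475 -0.20075] r 0.02805 tag: line -1.357655 centre -9.547774368421369 off mm 2.0152977
```

View pics/m4.png

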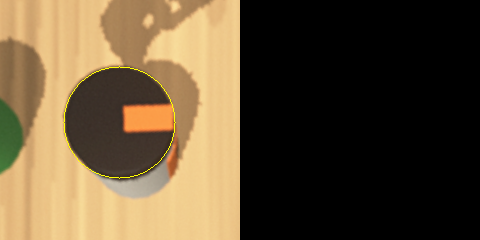

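step_arm --moves '[[[-0.001,0,0.03,0,0,0],[-0.001,0,0.06,0,0,0],[-0.001,0,0.09,0,0,0],[-0.001,0,0.115,0,0,0],[-0.001,0,0.126,0,0,0]]]'

```text
time: 4.9
tool_pos: [0.5445, -0.2031, 0.034]
tool_rot: [[0.42, 0.908, -0.001], [0.908, -0.42, 0.001], [0.0, -0.001, -1.0]]
force: [0.0, -0.5, 1.2]
finger_gap: 0.0853
grasp_force: 0.0
```

step_arm --moves '[[[0,0,0,0,0,0],[0,0,0,0,0,0],[0,0,0,0,0,0],[0,0,0,0,0,0],[0,0,0,0,0,0]]]' --gripper 0.05 --squeeze 25

```text
time: 5.52
tool_pos: [0.5453, -0.2035, 0.0359]
tool_rot: [[0.421, 0.907, 0.001], [0.907, -0.421, -0.0], [0.0, 0.001, -1.0]]
force: [-1.6, 1.2, 7.2]
finger_gap: 0.0557
grasp_force: 27.7
```

step_arm --moves '[[[0,0,0,0,0,-0.11],[0,0,0,0,0,-0.22],[0,0,0,0,0,-0.33],[0,0,0,0,0,-0.44],[0,0,0,0,0,-0.55]]]'

```text
time: 6.15
tool_pos: [0.5459, -0.2037, 0.0359]
tool_rot: [[-0.118, 0.993, 0.002], [0.993, 0.118, -0.001], [-0.001, 0.002, -1.0]]
force: [0.2, -0.7, 3.8]
finger_gap: 0.0553
grasp_force: 27.7
```

step_arm --moves '[[[0,0,0,0,0,-0.13],[0,0,0,0,0,-0.26],[0,0,0,0,0,-0.39],[0,0,0,0,0,-0.5],[0,0,0,0,0,-0.558]]]'

```text
time: 6.78
tool_pos: [0.5462, -0.2036, 0.0359]
tool_rot: [[-0.625, 0.781, 0.003], [0.781, 0.625, -0.001], [-0.002, 0.002, -1.0]]
force: [0.8, 1.5, 7.1]
finger_gap: 0.0555
grasp_force: 27.6
```

step_arm --moves '[[[0,0,0,0,0,0],[0,0,0,0,0,0],[0,0,0,0,0,0],[0,0,0,0,0,0],[0,0,0,0,0,0]]]'

```text
time: 7.4
tool_pos: [0.5461, -0.2036, 0.0359]
tool_rot: [[-0.623, 0.782, 0.002], [0.782, 0.623, -0.001], [-0.002, 0.001, -1.0]]
force: [1.8, 0.2, 7.6]
finger_gap: 0.0553
grasp_force: 27.8
```

step_arm --moves '[[[0,0,0,0,0,0],[0,0,0,0,0,0],[0,0,0,0,0,0],[0,0,0,0,0,0],[0,0,0,0,0,0]]]' --gripper 0.083

```text
time: 8.02
tool_pos: [0.5449, -0.2034, 0.035]
tool_rot: [[-0.623, 0.782, -0.0], [0.782, 0.623, -0.0], [0.0, -0.0, -1.0]]
force: [0.2, -0.3, -0.3]
finger_gap: 0.083
grasp_force: 0.0
```

step_arm --moves '[[[0,0,-0.03,0,0,0],[0,0,-0.08,0,0,0],[0,0,-0.13,0,0,0],[-0.03,0,-0.18,0,0,0],[-0.07,0,-0.21,0,0,0]]]'

```text
time: 8.65
tool_pos: [0.5894, -0.2582, 0.2484]
tool_rot: [[-0.624, 0.781, 0.003], [0.781, 0.624, -0.0], [-0.002, 0.002, -1.0]]
force: [0.6, -0.4, -1.3]
finger_gap: 0.0832
grasp_force: 0.0
```

```bash
python3 - <<'E'
from meas import *
for i in range(5): s,r,T=snap('w')
print(s['time'],s['tool_pos'],T[:3,3])
im=meas(r,T,(.545,-.202),(.647,0))
cv2.imwrite('pics/m5.png',np.hstack([cv2.resize(im[:,:240],(400,400)),r['color'][:,:400,::-1]]))
E
```

```text
8.85 [ 0.58834983 -0.258421    0.24510993] [ 0.53849494 -0.19601383  0.38746485]
lid [ 0.54525 -0.20425] r 0.02665 tag: line 60.249207 centre 60.88334455068927 off mm -0.14573526
scan [ 0.64625 -0.00125] r 0.02805 dir 63.54795794721583
```

View pics/m5.png

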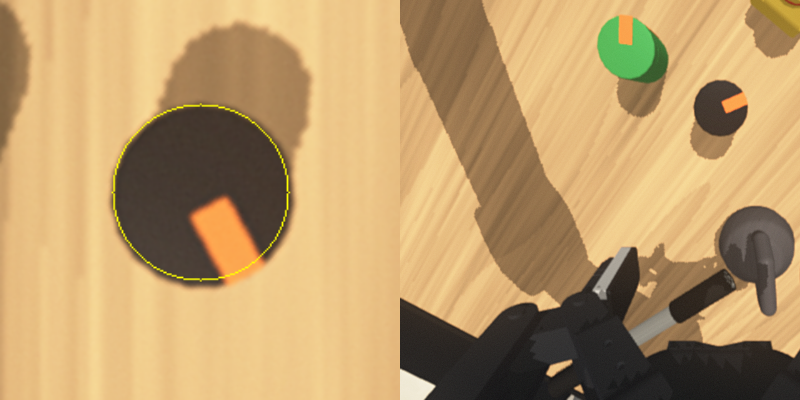

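```bash
cat > m6.py <<'E'
from meas import *
def fine(r,T,c=(.546,-.2035)):
    K=r['camera_matrix'];W=np.linalg.inv(T);res=.0002;n=400
    P=np.array([[res,0,c[0]-n*res/2],[0,res,c[1]-n*res/2],[0,0,.08],[0,0,1]])
    a=cv2.warpPerspective(r['color'],K@W[:3]@P,(n,n),flags=cv2.INTER_CUBIC|cv2.WARP_INVERSE_MAP).astype(float)
    org=((a[:,:,0]>140)&(a[:,:,0]-a[:,:,2]>110)).astype(np.uint8)
    o=max(cv2.findContours(org,0,1)[0],key=cv2.contourArea)
    yy,xx=np.nonzero(cv2.drawContours(np.zeros((n,n),np.uint8),[o],-1,1,-1))
    dk=((a.max(2)<75)).astype(np.uint8)
    d=max(cv2.findContours(dk,0,1)[0],key=cv2.contourArea)
    h=cv2.convexHull(np.vstack([d,o])); (ex,ey),ax,_=cv2.fitEllipse(h)
    wc=lambda p:np.array(c)-n*res/2+res*np.array(p)
    rc=cv2.minAreaRect(o);b=cv2.boxPoints(rc);e=[b[1]-b[0],b[2]-b[1]];e=max(e,key=np.linalg.norm)
    ctr=np.array([xx.mean(),yy.mean()])
    # long edges: per-slice midpoints along the axis
    t=e/np.linalg.norm(e); t=t*np.sign(t@(ctr-[ex,ey])); nn=np.array([-t[1],t[0]])
    q=np.c_[xx,yy]-ctr; s=q@t; w=q@nn; L=np.percentile(s,[20,75])
    bins=np.arange(*L,4); mid=[(w[(s>=k)&(s<k+4)].min()+w[(s>=k)&(s<k+4)].max())/2 for k in bins]
    sl=np.polyfit(bins,mid,1)[0]
    ang=np.degrees(np.arctan2(t[1],t[0]))+np.degrees(np.arctan(sl))
    v=ctr-[ex,ey]
    print('lid',wc((ex,ey)),'axes',np.array(ax)*res,'stripe edges',ang,'from centre',np.degrees(np.arctan2(v[1],v[0])),'rect mm',np.array(rc[1])*res*1e3)
    return a
if __name__=='__main__':
    z=np.load('w1.npz'); fine(dict(color=z['color'],camera_matrix=z['camera_matrix']),z['T'],(.545,-.202))
    for i in range(2):
        s,r,T=snap('w');fine(r,T)
    np.savez('w6.npz',T=T,**r)
E
python3 m6.py
```

```text
lid [ 0.54503413 -0.20062715] axes [0.05385311 0.05683517] stripe edges -1.477480878249355 from centre -10.264759234441984 rect mm [13.2352951  25.31100311]
lid [ 0.5459737  -0.20286498] axes [0.05229694 0.0549787 ] stripe edges 61.43875857493346 from centre 61.41811975330981 rect mm [25.51902161 13.78895874]
lid [ 0.54589248 -0.20285835] axes [0.05227292 0.05500503] stripe edges 61.2354196807724 from centre 61.049337695356485 rect mm [25.42826385 14.6858429 ]
```

step_arm --moves '[[[0.04,0,0.02,0,0,0],[0.07,0,0.07,0,0,0],[0.07,0,0.13,0,0,0],[0.07,0,0.185,0,0,0],[0.07,0,0.21,0,0,0]]]'

```text
time: 9.62
tool_pos: [0.5426, -0.2018, 0.0316]
tool_rot: [[-0.624, 0.781, -0.005], [0.781, 0.624, 0.002], [0.005, -0.003, -1.0]]
force: [-0.5, -0.1, -0.0]
finger_gap: 0.0833
grasp_force: 0.0
```

step_arm --moves '[[[0,0,0,0,0,0],[0,0,0,0,0,0],[0,0,0,0,0,0],[0,0,0,0,0,0],[0,0,0,0,0,0]]]' --gripper 0.05

```text
time: 10.25
tool_pos: [0.5451, -0.2035, 0.0357]
tool_rot: [[-0.623, 0.782, 0.001], [0.782, 0.623, -0.0], [-0.001, 0.001, -1.0]]
force: [0.2, 0.2, -2.9]
finger_gap: 0.0555
grasp_force: 27.1
```

step_arm --moves '[[[0,0,0,0,0,-0.012],[0,0,0,0,0,-0.024],[0,0,0,0,0,-0.036],[0,0,0,0,0,-0.036],[0,0,0,0,0,-0.036]]]'

```text
time: 10.88
tool_pos: [0.5449, -0.2034, 0.0351]
tool_rot: [[-0.651, 0.759, -0.0], [0.759, 0.651, 0.0], [0.0, 0.0, -1.0]]
force: [-0.9, 1.0, -0.3]
finger_gap: 0.0554
grasp_force: 27.1
```

step_arm --moves '[[[0,0,0,0,0,0],[0,0,0,0,0,0],[0,0,0,0,0,0],[0,0,0,0,0,0],[0,0,0,0,0,0]]]' --gripper 0.083

```text
time: 11.5
tool_pos: [0.545, -0.2034, 0.0351]
tool_rot: [[-0.651, 0.759, 0.0], [0.759, 0.651, -0.0], [-0.0, 0.0, -1.0]]
force: [0.2, -0.8, 1.0]
finger_gap: 0.0831
grasp_force: 0.0
```

step_arm --moves '[[[0,0,-0.03,0,0,0],[0,0,-0.08,0,0,0],[0,0,-0.13,0,0,0],[-0.03,0,-0.18,0,0,0],[-0.07,0,-0.21,0,0,0]]]'

```text
time: 12.12
tool_pos: [0.5913, -0.2567, 0.2485]
tool_rot: [[-0.652, 0.758, 0.003], [0.758, 0.652, -0.001], [-0.002, 0.002, -1.0]]
force: [1.6, -0.3, -0.4]
finger_gap: 0.0827
grasp_force: 0.0
```

```bash
python3 - <<'E'
from m6 import *
for i in range(4): snap('w')
for i in range(2):
    s,r,T=snap('w');fine(r,T)
print(s['time'])
im=meas(r,T,(.545,-.202),(.647,0))
cv2.imwrite('pics/m7.png',im)
E
```

```text
lid [ 0.54594465 -0.2039707 ] axes [0.05226819 0.05476767] stripe edges 63.401894836697636 from centre 63.311566429177674 rect mm [25.49117279 13.95306396]
lid [ 0.54596077 -0.20400934] axes [0.0522356  0.05488817] stripe edges 63.236625590766884 from centre 63.41539935030437 rect mm [25.31228943 13.86362152]
12.375
lid [ 0.54575 -0.20525] r 0.026500002 tag: line 60.7196 centre 64.20466220429246 off mm -0.7988205
scan [ 0.64825 -0.00075] r 0.026400002 dir 63.37894199394723
```

View pics/m7.png

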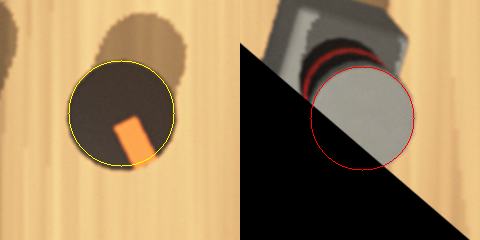

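The picture shows the canister upright, its stripe at 63.3° pointing at the scanner, whose direction is about 63.3°. The gripper is clear, so I am handing the job in.

```bash
python3 -c "
from cell import *
print(sign_off())"
```

```text
the job is handed in; nothing more can be done
None
```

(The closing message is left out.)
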